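# Refit the keyed pulley on the drive head

### The job

Make the drive head safe by throwing the isolator lever over to off, away from the robot. Then take the leaning pulley off its sloping rack, stand it upright on the bench hub end up and let go, take it again from above, and fit it hub up on the drive's upright shaft: turn it until its keyway drops over the key and it sits fully home on the shoulder. Leave the isolator off and do not knock over the tin that stands beside it.

Things in the scene. Friction and masses are not known exactly. Their poses are not given: they have to be found in the camera images.
- isolator: Grey switch box fixed to the bench, 90 x 90 mm, 45 mm high, origin at the centre of its underside. Its lever pivots about a line parallel to the box's y axis, 52 mm above the bench over the origin. The box's x axis points roughly away from the robot. The bench between it and the robot is bare: room to stand the pulley down.
- switch (a joint): Angle of the isolator lever (rad): 0 = on, leaning 0.6 rad from upright towards the box's -x (to the robot); 1.2 = off, leaning 0.6 rad towards the box's +x (away). The heavy lever, 0.3 kg, falls to whichever end is nearer once past upright (0.6) and rests there on its stop. It takes about 2 to 3 N at the bar to start it.
- switch_bar (a point): Middle of the lever's black cross bar, 90 mm from the pivot: a round bar 18 mm thick and 88 mm long, parallel to the box's y axis, carried on two steel straps 14 mm either side of the middle. It can be pushed over with closed fingers. The point moves with the lever.
- rack: Plywood rack fixed to the bench, 150 x 130 mm foot, its board slopes 40 degrees down towards the rack's +x and ends in a lip 16 mm high. Origin at the centre of its underside. The middle of the pulley's underside starts 58 mm above the bench over this origin.
- pulley: Loose bare-metal pulley, 0.45 to 0.78 kg, origin at the centre of its underside, z along its axis from rim end to hub end. Rim: 100 mm diameter (104 at most), from 0 to 26 mm along z; hexagonal hub on top of it. It starts with its underside flat on the rack's board, its rim against the lip, its x axis pointing down the slope, its z axis leaning 40 degrees towards the rack's +x.
- hub_top (a point): Centre of the hub's end face, 80 mm from the underside. The hub stands 54 mm clear of the rim: a hexagon 46 mm across flats, 53 across corners. Its flats face 30, 90 and 150 degrees (and opposite) from the pulley's x axis about z; on the rack two flats are upright, facing along the rack's y.
- keyway (a point): Mouth of the keyway on the pulley's underside, 16 mm from the axis on its +x side. The bore, 24.5 mm in diameter, runs right through; the keyway is 10 mm wide, runs the whole length and reaches 19 mm from the axis, under a corner of the hexagon. A dark screw head on the rim's recessed upper face lies on the same side.
- drive: Green cast drive head fixed to the bench, 140 x 140 mm, 50 mm high, origin at the centre of its underside. An upright steel shaft of 22 mm diameter on the origin's axis rises to 136 mm above the bench, its last 10 mm tapered to 12 mm. Fitted, the pulley's x axis points along the drive's x axis. A small raised rib on the housing's top near its edge lies on the key's side.
- shoulder (a point): Centre of the boss's top, 65 mm above the bench, where the shaft begins; the boss is 54 mm in diameter. The fitted pulley's underside rests here.
- key_top (a point): Upper end of the key, 95 mm above the bench, on the drive's +x side. The key is 7 mm wide, stands out to 16.5 mm from the shaft's axis and runs from 65 to 95 mm height; above it the shaft is plain, so a pulley that is not lined up rests on the key with its underside at 95 mm.
- tin: Upright steel tin, 84 mm diameter, 85 mm tall, standing near the isolator; origin at the centre of its underside. A bystander, not to be knocked over.
Things that resemble listed ones, but are neither listed nor needed, are in the scene too. What is shaped like the drive but purple is not meant. Leave any orange look-alike of the pulley alone.

How it is judged:
By the outcome, as a careful person would: the job done as asked, in the order asked, and still so for the second after the job is handed in, with the robot touching nothing.
It also fails if it takes over 72 s, if anything falls off the work surface, if the arm or the gripper's body presses on something with over 40 N, if the wrist force passes 120 N, or if a joint passes its speed limit or range.

### The arm

A 7-joint arm with a two-finger parallel gripper is mounted at the origin on the work surface. World frame = base frame: x ahead of the robot, y to its left, z up, the work surface at z = 0. Lengths are in mm, angles in rad, forces in N, time in s.
With the tool pointing down it reaches from about 400 to 875 mm from the base axis. Payload 4.4 kg.
Tool frame: the origin (TCP) lies on the centre line of the jaws, within the pads' length; the fingertips stand 25 mm ahead of it and the grasp point (between the pads) lies 6 mm ahead of it; x points along the fingers, y is the direction in which the jaws open and shut, and the axes are right-handed (so a half turn about x gives the same grasp; the last joint's range is limited). The gripper opens to 85 mm and grips with 20 to 120 N. Pads are 22 mm wide; open, the fingers measure 114 mm over their backs; the gripper's body (76 mm by 85 mm) begins 54 mm behind the grasp point. The pads swing forward as they close: fully open they stand 13 mm farther back than shut.
Start: joints at [1.265, 0.628, 0.038, 1.517, -0.027, 0.996, -0.02], TCP at [154.408, -631.408, 226.813] pointing down, gripper open.
Joint ranges: [-3.06, 3.06], [-0.37, 2.12], [-1.25, 1.32], [0.18, 2.47], [-1.1, 4.24], [0.23, 1.98], [-2.94, 2.94]. Speed limits (rad/s): [2.57, 2.57, 3.14, 3.14, 3.14, 3.14, 3.14].

### API

Orientations are given as [roll, pitch, yaw] about the fixed x, y, z axes, in that order (R = Rz(yaw) Ry(pitch) Rx(roll)).
In Python, from cell import * gives the robot as it stands. The module is installed in compiled form; this text tells all that it offers.
- The arm moves only by the tool jog_arm, never from a script. Its argument "series" is a list of rows, each a list of 3 entries, a list of its own where there are three numbers: the turn, a rotation vector about the tool's x, y, z in degrees, then the shift along the tool's x, y, z in mm, then the gripper's target within -1 to 1 (shut at 1, half-way at 0, fully open at -1). In form: [[[rx, ry, rz], [dx, dy, dz], hand], ...]. A call has 1 to 8 rows; each row shifts and turns the commanded pose from where the row before left it, along the tool's axes as they then stand; what a row does not reach is not made up. A row lasts 1/8 s, in which the tool goes at most 62.5 mm and 10.7 degrees, less where a joint would pass 70% of its speed; a pose out of reach is approached as far as the arm can. A call is refused whole if a number of a shift passes 62.5 or a number of a turn 10.7, either way. A call with a gripper value outside its range is refused whole. The fingers move at their own pace and stop on an object; the grip force is fixed at half the most. Time passes only in rows, so rows that do not move let the fingers close. It gives the time, the measured TCP pose, the force and the opening at its end, in the units of the state.
- read_state(): the state, without advancing time (a new reading comes with each control period).
- get_image(name): name is "scene" or "top" or "wrist"; returns a dict with "img" (480x640x3 uint8, red, green, blue), "range_z" (480x640 float32, mm along the optical axis (not along the pixel's ray), 0 where there is no reading), "fovy" (degrees; the focal length in pixels is half the picture's height over the tangent of half this angle, whatever the lens; pixels are square), "cx", "cy" (the principal point, pixels), "k1" (the pictures are not rectified: a ray, as slopes to the right and down, at radius r is drawn at 1 + k1 r^2 times it, then the intrinsics apply), "cam_to_world" (4x4, takes a point from camera to world coordinates). Camera axes: x right, y up, looking along -z (the intrinsics and any distortion apply to the point x, -y, -z); pixel columns grow to the right and rows downward; lengths in mm; the calibration is good to about 2 mm. A picture is of the moment at which its call begins.
- finish_job(): hands the job in, once; it reports no verdict.
The state is a dict: "clock": time; "qpos": joint angles; "qd": joint speeds; "tau": joint torques, N m; "eef_pos": TCP position; "tool_rot": TCP orientation; "force": force on the tool from outside, world axes, zero at the start; "torque": the same for the moment, N m; "width": finger opening in mm.
Only numpy, scipy, OpenCV 4.12 (cv2) and the standard library are available. Lean on these libraries where they do the work, as an engineer would, in place of code of your own. Each camera call takes 0.05 s, during which the arm holds its last target. There are 200 camera calls.

## Working session

There is one attempt and no reset: what is moved stays moved. The work goes in short steps, Python scripts to look and compute and a tool call to move; the robot and the scene stay as the last step left them, time stands still between calls to the robot, and variables do not carry over. Pictures are saved under pics/ and viewed, about 8 in all and at most 12, crops included, and the job is handed in when it is done.

Besides the shell and the picture viewer there is one more tool, called after "Emit:" as a command line: name --argument value ..., lists and objects as JSON in quotes. jog_arm: Moves the arm, as the interface text tells. Its arguments: {"type":"object","properties":{"series":{"type":"array"}},"required":["series"]}

```bash
mkdir -p pics; cat > h.py <<'E'
from cell import *
import numpy as np, cv2
from scipy.spatial.transform import Rotation as R
def cloud(d):
    H,W=d["range_z"].shape; f=H/2/np.tan(np.radians(d["fovy"])/2)
    K=np.array([[f,0,d["cx"]],[0,f,d["cy"]],[0,0,1.]])
    u,v=np.meshgrid(np.arange(W,dtype=float),np.arange(H,dtype=float))
    p=cv2.undistortPoints(np.stack([u,v],-1).reshape(-1,1,2),K,np.array([d["k1"],0,0,0,0.])).reshape(H,W,2)
    z=d["range_z"].astype(float)
    c=np.stack([p[...,0]*z,-p[...,1]*z,-z],-1)
    T=np.array(d["cam_to_world"]); P=c@T[:3,:3].T+T[:3,3]; P[z<=0]=np.nan
    ray=np.stack([p[...,0],-p[...,1],-np.ones_like(z)],-1)@T[:3,:3].T
    return P,ray,T[:3,3]
def save(n,img): cv2.imwrite("pics/"+n,cv2.cvtColor(img,cv2.COLOR_RGB2BGR))
def onplane(d,px,h):
    P,r,o=cloud(d); u,v=px; q=r[int(v),int(u)]; return o+q*(h-o[2])/q[2]
E
python3 - <<'E'
from h import *
s=read_state(); print({k:np.round(v,3) for k,v in s.items()})
import pickle
D={}
for n in("scene","top"):
    d=get_image(n); D[n]=d; print(n,d["fovy"],d["k1"],np.round(d["cam_to_world"],2).tolist()); save(n+"0.png",d["img"])
pickle.dump(D,open("d0.pkl","wb"))
E
```

```text
{'clock': np.float64(0.0), 'qpos': array([ 1.265,  0.629,  0.038,  1.518, -0.027,  0.996, -0.02 ]), 'qd': array([-0.   ,  0.001,  0.001, -0.001,  0.   , -0.001,  0.001]), 'tau': array([ 0.0000e+00, -5.6340e+01,  1.2260e+00, -1.9344e+01,  1.1000e-02,
        1.1000e-02,  0.0000e+00]), 'eef_pos': array([ 154.26 , -630.754,  225.879]), 'tool_rot': array([-1.536,  1.569,  1.845]), 'force': array([ 0.194,  0.303, -0.254]), 'torque': array([-0.012,  0.024, -0.003]), 'width': np.float64(85.584)}
scene 55.675711343247094 -0.10627171674860252 [[-0.77, -0.54, 0.34, 887.46], [0.64, -0.66, 0.4, 427.3], [0.01, 0.52, 0.85, 1060.98], [0.0, 0.0, 0.0, 1.0]]
top 51.69147172822991 -0.06975331698252116 [[0.0, 1.0, -0.07, 407.39], [-1.0, 0.01, 0.0, -6.7], [0.0, 0.07, 1.0, 1302.97], [0.0, 0.0, 0.0, 1.0]]
```

View pics/top0.png

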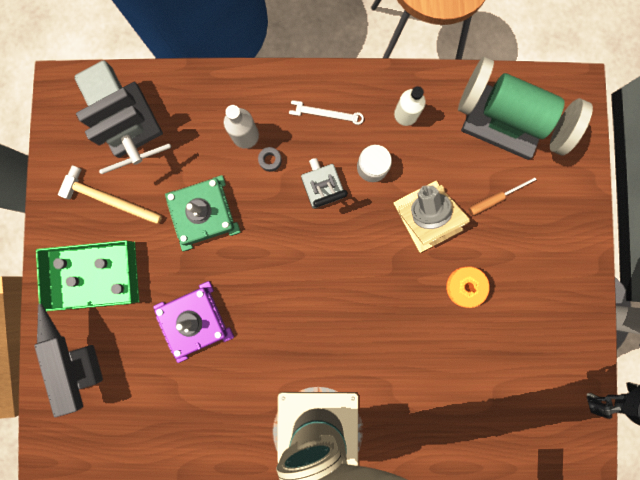

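View pics/scene0.png

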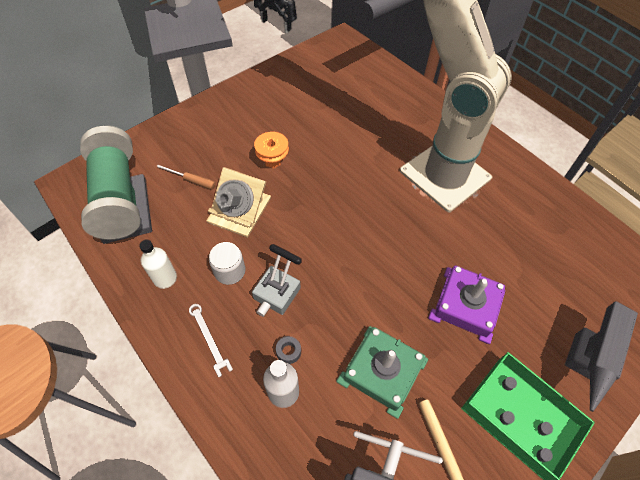

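```bash
cat > a.py <<'E'
from h import *
import pickle
D=pickle.load(open("d0.pkl","rb"))
t=D["top"];s=D["scene"]
def cr(d,u,v,r=45): return cv2.resize(d["img"][v-r:v+r,u-r:u+r],(400,300) if 0 else (300,300),interpolation=cv2.INTER_CUBIC)
m=np.vstack([np.hstack([cr(t,203,212),cr(t,325,187)[:, :250],cr(t,432,212)[:,:250]]),np.hstack([cr(s,385,365),cr(s,277,280)[:,:250],cr(s,238,200)[:,:250]])])
save("crop0.png",m)
for n,d in D.items():
    P,_,_=cloud(d); hsv=cv2.cvtColor(d["img"],cv2.COLOR_RGB2HSV)
    def st(name,mask):
        q=P[mask&np.isfinite(P[...,2])]; print(n,name,len(q),np.round(np.median(q,0),1), np.round(q.min(0)),np.round(q.max(0)))
        return q
    x,y,z=P[...,0],P[...,1],P[...,2]
    # drive top plate z~50
    g=(hsv[...,0]>55)&(hsv[...,0]<90)&(hsv[...,1]>80)&(y>150)&(y<420)&(x>450)&(x<800)
    q=st("green top",g&(abs(z-50)<5))
    print(cv2.minAreaRect(q[:,:2].astype(np.float32)))
    c=np.median(q[:,:2],0); near=(np.hypot(x-c[0],y-c[1])<80)
    q=st("boss",near&(abs(z-65)<4)); print(cv2.minEnclosingCircle(q[:,:2].astype(np.float32)))
    q=st("shaft",near&(z>98));
    q=st("rib",near&(z>53)&(z<60)&g)
    reg=(abs(x-640)<130)&(y<-200)&(y>-400)
    q=st("rackpulley",reg&(z>8))
    q=st("hubhigh",reg&(z>105))
    iso=(abs(x-640)<140)&(y<60)&(y>-80)
    q=st("isobox",iso&(abs(z-45)<5)); print(cv2.minAreaRect(q[:,:2].astype(np.float32)))
    q=st("bar",iso&(z>100)); 
    if len(q): print(cv2.minAreaRect(q[:,:2].astype(np.float32)))
    q=st("tin",(abs(x-680)<100)&(y<-60)&(y>-200)&(abs(z-85)<5)); print(cv2.minEnclosingCircle(q[:,:2].astype(np.float32)))
E
python3 a.py
```

```text
scene green top 2603 [577.4 313.7  50.4] [485. 223.  45.] [655. 395.  55.]
((569.7199096679688, 309.81494140625), (138.91812133789062, 141.3722686767578), 18.75767707824707)
scene boss 301 [575.9 314.9  65.3] [542. 282.  61.] [596. 336.  69.]
((568.8927612304688, 309.5603942871094), 27.90045928955078)
scene shaft 128 [572.9 311.  129.5] [558. 299.  98.] [580. 321. 140.]
scene rib 218 [563.5 303.   53.7] [498. 240.  53.] [642. 378.  59.]
scene rackpulley 2501 [ 576.2 -263.3   68.7] [ 510. -399.    8.] [ 656. -200.  137.]
scene hubhigh 316 [ 596.7 -269.9  115.3] [ 535. -317.  105.] [ 626. -237.  137.]
scene isobox 888 [ 6.478e+02 -5.000e-01  4.490e+01] [582. -63.  40.] [693.  47.  50.]
((637.540771484375, -7.5951995849609375), (91.61129760742188, 91.4481430053711), 19.347684860229492)
scene bar 322 [593.7 -22.4 132.4] [570. -65. 100.] [616.  16. 140.]
((595.1895751953125, -23.11211395263672), (34.402557373046875, 85.91978454589844), 15.090482711791992)
scene tin 655 [ 695.4 -139.7   84.8] [ 657. -179.   80.] [ 732. -101.   90.]
((694.1429443359375, -140.17160034179688), 39.387435913085
[... 374 characters left out ...]
p rib 383 [566.7 314.3  54. ] [493. 236.  53.] [642. 379.  60.]
top rackpulley 2625 [ 564.7 -274.1   86.1] [ 510. -399.    8.] [ 745. -200.  142.]
top hubhigh 434 [ 590.5 -272.   116.2] [ 522. -318.  105.] [ 627. -239.  142.]
top isobox 700 [651.6  -2.1  45.3] [582. -59.  40.] [692.  47.  50.]
((638.1251831054688, -8.246936798095703), (88.7222671508789, 90.20191955566406), 20.633150100708008)
top bar 286 [590.7 -25.5 133.8] [570. -67. 100.] [614.  14. 141.]
((596.2020874023438, -23.58707046508789), (31.255325317382812, 86.44660949707031), 20.12820053100586)
top tin 694 [ 694.1 -140.2   85.5] [ 654. -178.   80.] [ 732. -103.   90.]
((693.2180786132812, -139.46505737304688), 39.93073272705078)
```

View pics/crop0.png

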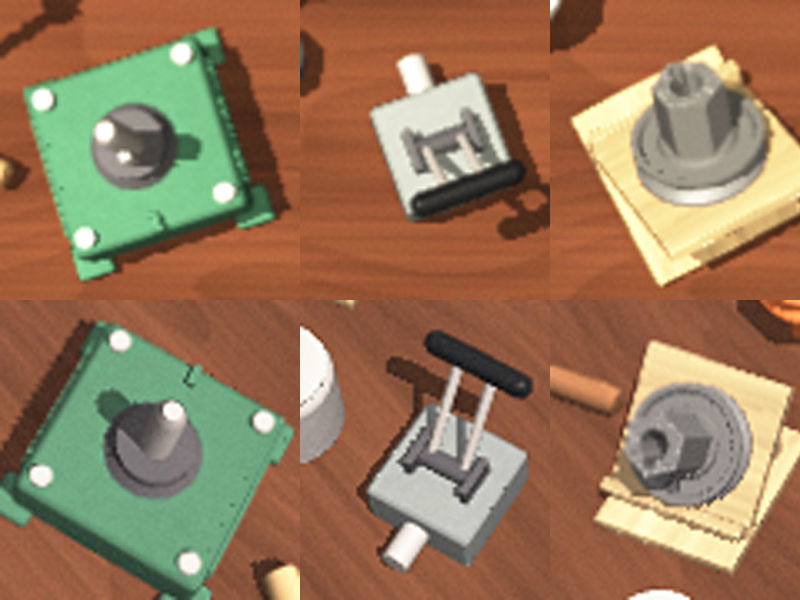

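Top view: the green drive is at (203,212), with the purple look-alike at (190,323). The grey pulley is on the rack at (430,208), with the orange look-alike at (468,287). The isolator is at (325,187) and the tin at (375,163). The green drive and grey pulley match the description. The rib is on the drive's robot side, so its yaw is about 198.6°.

```bash
cat >> h.py <<'E'
def Rdown(yaw_deg,tilt=0,tdir=0):
    """tool x down, tool y (jaws) at bearing yaw; then tilt (deg) tool so its back leans toward bearing tdir"""
    a=np.radians(yaw_deg); y=np.array([np.cos(a),np.sin(a),0]); x=np.array([0,0,-1.]); M=np.column_stack([x,y,np.cross(x,y)])
    b=np.radians(tdir); ax=np.cross([0,0,1],[np.cos(b),np.sin(b),0])
    return R.from_rotvec(ax*np.radians(tilt))*R.from_matrix(M)
def cur():
    s=read_state(); return np.array(s["eef_pos"]),R.from_euler("xyz",s["tool_rot"]),s
def delta(p,Rt,p0=None,R0=None):
    if p0 is None: p0,R0,_=cur()
    rv=np.degrees((R0.inv()*Rt).as_rotvec()); print("shift tool",np.round(R0.inv().apply(np.array(p)-p0),1),"shift in target axes",np.round(Rt.inv().apply(np.array(p)-p0),1),"turn",np.round(rv,2))
def bearing(Rt): 
    m=Rt.as_matrix(); return "jaw %.1f toolx %s"%(np.degrees(np.arctan2(m[1,1],m[0,1])),np.round(m[:,0],3))
E
python3 - <<'E'
from h import *
import pickle
D=pickle.load(open("d0.pkl","rb"))
p,r,s=cur(); print(p,bearing(r))
for n,d in D.items():
    P,_,_=cloud(d); hsv=cv2.cvtColor(d["img"],cv2.COLOR_RGB2HSV)
    x,y,z=[P[...,i] for i in range(3)]
    reg=(abs(x-580)<110)&(y<-190)&(y>-370)
    wood=reg&(hsv[...,0]>14)&(hsv[...,0]<30)&(hsv[...,1]>60)&(z>25)&(hsv[...,2]>150)
    metal=reg&(hsv[...,1]<50)&(z>30)
    q=P[wood]; 
    best=None; rng=np.random.default_rng(0)
    for i in range(500):
        a=q[rng.choice(len(q),3,False)]; nn=np.cross(a[1]-a[0],a[2]-a[0]); l=np.linalg.norm(nn)
        if l<1: continue
        nn/=l; nn*=np.sign(nn[2]); inl=abs((q-a[0])@nn)<2.5
        if best is None or inl.sum()>best.sum(): best=inl
    qq=q[best]; c=qq.mean(0); nn=np.linalg.svd(qq-c)[2][2]; nn*=np.sign(nn[2])
    print(n,len(q),best.sum(),"normal",np.round(nn,3),"tilt",np.degrees(np.arccos(nn[2])),"az",np.degrees(np.arctan2(nn[1],nn[0])))
    m=P[metal]; hgt=(m-c)@nn; print("metal",len(m),"height pct",np.round(np.percentile(hgt,[1,50,99]),1))
    print(np.histogram(hgt,bins=np.arange(-10,95,5)))
    top=m[abs(hgt-np.percentile(hgt,97))<5]; 
    e1=np.cross([0,0,1],nn); e1/=np.linalg.norm(e1); e2=np.cross(nn,e1)
    uv=np.c_[(top-c)@e1,(top-c)@e2].astype(np.float32); (cc,rad)=cv2.minEnclosingCircle(uv)
    print("hubtop",c+cc[0]*e1+cc[1]*e2+nn*np.median((top-c)@nn),rad,len(top))
    rim=m[(hgt>5)&(hgt<30)]; uv=np.c_[(rim-c)@e1,(rim-c)@e2].astype(np.float32); cc,rad=cv2.minEnclosingCircle(uv)
    u=c+cc[0]*e1+cc[1]*e2; print("under",u,rad)
    # board edge direction
    print(cv2.minAreaRect(np.c_[(qq-c)@e1,(qq-c)@e2].astype(np.float32)))
E
```

```text
[ 154.27116084 -630.84147367  226.00834516] jaw -76.3 toolx [-0.     0.002 -1.   ]
scene 963 543 normal [0.569 0.293 0.768] tilt 39.819965435946855 az 27.21221419364963
metal 1071 height pct [ 3.5 26.2 83. ]
(array([  0,   0,  24,  59,   8, 116, 275, 177,  32,  17,  22,  21,  22,
        19,  28,  24,  29, 108,  90,   0]), array([-10,  -5,   0,   5,  10,  15,  20,  25,  30,  35,  40,  45,  50,
        55,  60,  65,  70,  75,  80,  85,  90]))
hubtop [ 606.34181609 -263.04142421  120.06259763] 26.497955322265625 179
under [ 566.18324645 -277.64221822   51.24293482] 60.50400161743164
((-16.96849822998047, -18.73807144165039), (132.94711303710938, 119.80630493164062), 0.17868240177631378)
top 1123 669 normal [0.565 0.294 0.771] tilt 39.570844273339894 az 27.480298079578095
metal 1247 height pct [ 2.6 25.9 82.3]
(array([  1,   3,  46, 105,  32, 102, 276, 186,  28,  31,  30,  34,  38,
        37,  40,  44,  41, 104,  69,   0]), array([-10,  -5,   0,   5,  10,  15,  20,  25,  30,  35,  40,  45,  50,
        55,  60,  65,  70,  75,  80,  85,  90]))
hubtop [ 605.7067182  -263.59989132  121.5948619 ] 27.006885528564453 161
under [ 563.01334133 -274.98847564   53.92654159] 63.487396240234375
((-8.816688537597656, -22.310951232910156), (129.8531036376953, 123.84944915771484), 0.05414475128054619)
```

Emit:
jog_arm --series '[[[-6.3, 0, 0], [0, 0, 0], 1], [[0, 0, 0], [0, -35, -47], 1], [[0, 0, 0], [0, -35, -47], 1], [[0, 0, 0], [0, -35, -47], 1], [[0, 0, 0], [0, -35, -47], 1], [[0, 0, 0], [0, -35, -47], 1], [[0, 0, 0], [0, -35, -47], 1], [[0, 0, 0], [0, -35, -47], 1]]'

```text
clock: 1.1
eef_pos: [380.3, -286.8, 226.7]
tool_rot: [2.808, 1.571, 0.016]
force: [0.7, -0.1, 0.4]
width: -0.2
```

Emit:
jog_arm --series '[[[0, 0, 0], [0, -35, -47], 1], [[0, 0, 0], [0, -35, -47], 1], [[0, 0, 0], [0, -35, -47], 1], [[0, 0, 0], [0, -35, -47], 1], [[0, 0, 0], [0, -35, -47], 1], [[0, 0, 0], [38, 0, 0], 1], [[0, 0, 0], [38, 0, 0], 1], [[0, 0, 0], [0, 0, 0], 1]]'

```text
clock: 2.1
eef_pos: [537.8, -43.4, 148.4]
tool_rot: [-0.38, 1.564, 3.112]
force: [-0.8, 0.4, 0.2]
width: -0.2
```

```bash
python3 - <<'E'
from h import *
p,r,s=cur(); print(p,bearing(r),s["qpos"],s["width"],s["clock"]); a=np.radians(20); ex=np.array([np.cos(a),np.sin(a),0])
delta(np.array([638,-8,0])-105*ex+[0,0,150],Rdown(-70))
delta(np.array([638,-8,0])+8*ex+[0,0,150],Rdown(-70))
E
```

```text
[537.83594351 -43.35622385 148.35880146] jaw -69.9 toolx [-0.007  0.    -1.   ] [ 0.06376319  0.57961048 -0.0528447   1.89842029  0.04640254  0.6715118
 -1.23768056] -0.22945744682499675 2.1
shift tool [-1.7  1.  -1.2] shift in target axes [-1.6  1.  -1.2] turn [0.06 0.36 0.14]
shift tool [  -2.4    1.1 -114.2] shift in target axes [  -1.6    1.  -114.2] turn [0.06 0.36 0.14]
```

Emit:
jog_arm --series '[[[0, 0, 0], [0, 0, -16], 1], [[0, 0, 0], [0, 0, -16], 1], [[0, 0, 0], [0, 0, -16], 1], [[0, 0, 0], [0, 0, -16], 1], [[0, 0, 0], [0, 0, -16], 1], [[0, 0, 0], [0, 0, -16], 1], [[0, 0, 0], [0, 0, -18], 1], [[0, 0, 0], [0, 0, 0], 1]]'

```text
clock: 3.1
eef_pos: [649.0, -4.0, 152.4]
tool_rot: [2.984, 1.568, 0.192]
force: [-0.7, -0.4, -0.9]
width: -0.1
```

Emit:
jog_arm --series '[[[0, 0, 0], [0, 0, 0], 1], [[0, 0, 0], [0, 0, 40], 1], [[0, 0, 0], [-30, 0, 50], 1], [[0, 0, 0], [-50, 0, 0], -1], [[0, 0, 0], [0, 0, 0], -1]]'

```text
clock: 3.72
eef_pos: [564.5, -36.3, 235.2]
tool_rot: [2.735, 1.563, -0.059]
force: [0.7, -0.3, -0.4]
width: 36.2
```

```bash
python3 - <<'E'
from h import *
d=get_image("scene"); P,_,_=cloud(d); x,y,z=[P[...,i] for i in range(3)]
m=(abs(x-650)<80)&(abs(y)<100)&(z>100)&(z<145)&(d["img"].sum(-1)<150); print("bar",m.sum(),np.nanmedian(P[m],0))
p,r,s=cur(); print(p,bearing(r),s["clock"],s["force"])
az=27.3; n=np.array([.568,.293,.769]); ht=np.array([606,-263.3,120.8]); g=ht-25*n; print(g)
for yaw in (-62.7,):
    Rt=Rdown(yaw); pt=g-6*Rt.as_matrix()[:,0]; delta(pt+[0,0,100],Rt)
E
```

```text
bar 198 [591.60754868 -24.05516702 133.28541902]
[563.46190609 -35.95861655 233.17997461] jaw -70.0 toolx [ 0.004 -0.    -1.   ] 3.775 [ 0.36241744  0.55982058 -0.45927864]
[ 591.8   -270.625  101.575]
shift tool [ 25.8 230.2  53.7] shift in target axes [ 25.6 221.5  82.4] turn [-7.32 -0.23 -0.12]
```

The bar still reads at (592,-24), so the lever is still on. The fingertips evidently rode over the bar. I'll repeat the push about 17 mm lower.

Emit:
jog_arm --series '[[[0, 0, 0], [0, 0, 27], 1], [[0, 0, 0], [40, 0, 0], 1], [[0, 0, 0], [40, 0, 0], 1], [[0, 0, 0], [18, 0, 0], 1], [[0, 0, 0], [0, 0, 0], 1]]'

```text
clock: 4.4
eef_pos: [535.5, -44.6, 130.7]
tool_rot: [-0.383, 1.566, 3.109]
force: [0.4, -0.9, 1.3]
width: -0.3
```

Emit:
jog_arm --series '[[[0, 0, 0], [0, 0, -15], 1], [[0, 0, 0], [0, 0, -15], 1], [[0, 0, 0], [0, 0, -12], 1], [[0, 0, 0], [0, 0, -12], 1]]'

```text
clock: 4.9
eef_pos: [589.6, -25.7, 133.5]
tool_rot: [2.791, 1.569, -0.0]
force: [-1.6, -0.4, 0.3]
width: 0.3
```

```bash
python3 - <<'E'
from h import *
d=get_image("scene"); P,_,_=cloud(d); x,y,z=[P[...,i] for i in range(3)]
save("s1.png",cv2.resize(d["img"][190:340,190:390],(800,600),interpolation=cv2.INTER_CUBIC))
p,r,s=cur(); print(p,bearing(r),s["clock"],s["force"],s["width"])
E
```

```text
[591.2359749  -24.82046663 133.39780005] jaw -69.9 toolx [ 0.003  0.001 -1.   ] 4.95 [ 1.61938105  1.04146667 -0.51053712] -0.12438653101373229
```

View pics/s1.png

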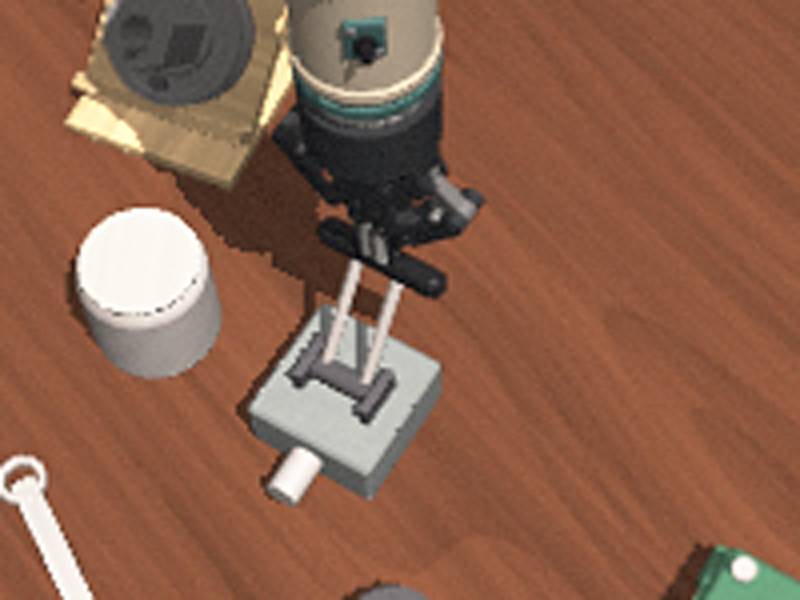

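The crop shows the closed fingertips at (378,240), behind the bar's middle and hooked below its level. I'll keep pushing.

Emit:
jog_arm --series '[[[0, 0, 0], [0, 0, -14], 1], [[0, 0, 0], [0, 0, -14], 1], [[0, 0, 0], [0, 0, -12], 1], [[0, 0, 0], [0, 0, -12], 1], [[0, 0, 0], [0, 0, -12], 1], [[0, 0, 0], [0, 0, -8], 1], [[0, 0, 0], [0, 0, 0], 1]]'

```text
clock: 5.82
eef_pos: [656.3, -1.0, 132.7]
tool_rot: [-2.479, 1.571, 1.013]
force: [-1.2, -0.6, 0.0]
width: 0.1
```

```bash
python3 - <<'E'
from h import *
p,r,s=cur(); print(p,bearing(r),s["clock"],s["force"],s["width"])
d=get_image("scene"); P,_,_=cloud(d); x,y,z=[P[...,i] for i in range(3)]
save("s2.png",cv2.resize(d["img"][190:340,190:390],(600,450),interpolation=cv2.INTER_CUBIC))
E
```

```text
[656.31644442  -1.04907392 132.66190418] jaw -69.9 toolx [ 0.  0. -1.] 5.825 [-1.17878854 -0.61707738  0.01246826] 0.1242118960094158
```

View pics/s2.png

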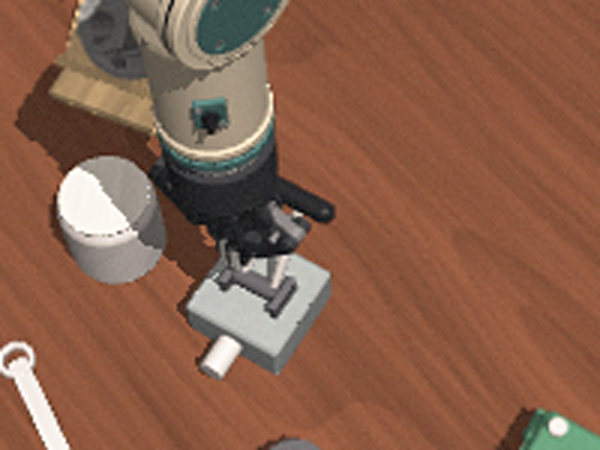

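```bash
python3 - <<'E'
from h import *
for n in("scene","top","wrist"):
    d=get_image(n); P,_,_=cloud(d); x,y,z=[P[...,i] for i in range(3)]
    if n=="scene":
        for u in range(284,302,3): print(u,np.round(P[260,u]))
        a=d["img"][200:300,220:320]
    if n=="top":
        b=d["img"][140:240,280:380]
    if n=="wrist": w=d["img"]
print(read_state()["clock"])
m=np.hstack([cv2.resize(a,(300,300)),cv2.resize(b,(300,300)),])
save("m3.png",np.vstack([m,cv2.resize(w,(600,300) if 0 else (400,300)) if 0 else np.hstack([cv2.resize(w,(400,300)),np.zeros((300,200,3),np.uint8)])]))
E
```

```text
284 [637.  40. 242.]
287 [557. -68.   2.]
290 [591.  -4. 129.]
293 [587.   2. 133.]
296 [583.   8. 136.]
299 [577.  12. 135.]
6.025
```

View pics/m3.png

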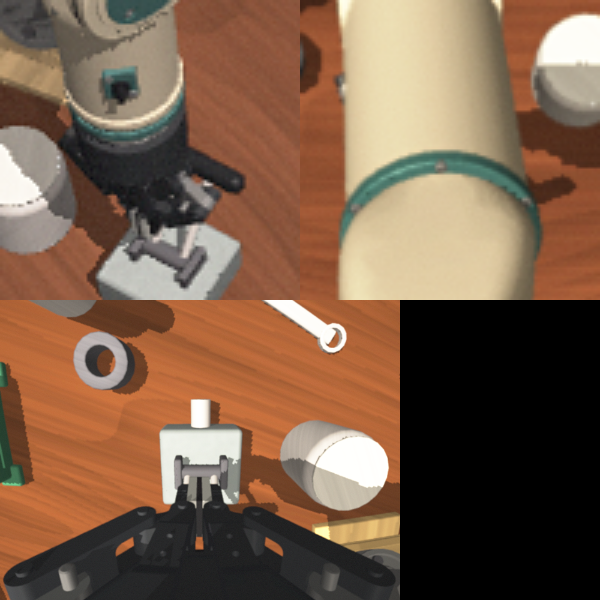

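```bash
python3 - <<'E'
from h import *
d=get_image("scene"); P,_,_=cloud(d)
for v in range(255,285,2): print(v,[(u,*np.round(P[v,u]).astype(int)) for u in range(262,284,4)])
d=get_image("wrist"); P,_,o=cloud(d); print(o)
for v in range(140,420,20) : print(v,[tuple(np.round(P[v+ 0,u]).astype(int)) if np.isfinite(P[v,u,0]) else 0 for u in (290,305,320,335,350)])
print(cur())
E
```

```text
255 [(262, np.int64(679), np.int64(28), np.int64(293)), (266, np.int64(672), np.int64(32), np.int64(291)), (270, np.int64(665), np.int64(36), np.int64(288)), (274, np.int64(657), np.int64(38), np.int64(282)), (278, np.int64(647), np.int64(35), np.int64(267)), (282, np.int64(637), np.int64(35), np.int64(256))]
257 [(262, np.int64(679), np.int64(28), np.int64(286)), (266, np.int64(674), np.int64(33), np.int64(286)), (270, np.int64(666), np.int64(36), np.int64(281)), (274, np.int64(658), np.int64(37), np.int64(273)), (278, np.int64(647), np.int64(35), np.int64(260)), (282, np.int64(637), np.int64(34), np.int64(246))]
259 [(262, np.int64(680), np.int64(28), np.int64(278)), (266, np.int64(673), np.int64(32), np.int64(276)), (270, np.int64(666), np.int64(35), np.int64(273)), (274, np.int64(655), np.int64(32), np.int64(256)), (278, np.int64(649), np.int64(38), np.int64(257)), (282, np.int64(639), np.int64(36), np.int64(243))]
261 [(262, np.int64(680), np.int64(25), np.int64(266)), (266, np.int64(673), np.int64(30), np.int64(265)), (270, np.int64(659), np.int64(20), np.int64(235)), (274, np.
[... 7077 characters left out ...]
6e-01,  5.34130182e-05,  2.53945374e-04]])), {'clock': 6.125, 'qpos': array([-0.01580326,  0.73959491, -0.04187408,  1.58555707,  0.03886372,
        0.81748081, -1.29477802]), 'qd': array([-0.00076376,  0.00103625,  0.00013466, -0.00301517, -0.00074928,
       -0.00095587, -0.00079033]), 'tau': array([-2.89586111e-02, -5.91955769e+01,  1.47570083e-01, -1.68146038e+01,
        9.37966659e-03,  3.98013886e-03,  7.99648092e-05]), 'eef_pos': array([655.59923019,  -1.72741052, 132.91087235]), 'tool_rot': array([ 0.20731083,  1.57053682, -2.58491924]), 'force': array([-0.0377238 ,  0.54850027,  0.21680281]), 'torque': array([-0.00272839,  0.02769937,  0.05682048]), 'width': -0.19669864108066032})
```

The depth puts the fingertips at z≈142 where 108 was expected, so both pushes passed over the bar. I'll back off and measure the fingertip height clear of the lever.

Emit:
jog_arm --series '[[[0, 0, 0], [-10, 0, 40], 1], [[0, 0, 0], [0, 0, 45], 1], [[0, 0, 0], [0, 0, 45], 1], [[0, 0, 0], [0, 0, 0], 1], [[0, 0, 0], [0, 0, 0], 1]]'

```text
clock: 6.75
eef_pos: [534.8, -45.9, 143.4]
tool_rot: [2.894, 1.569, 0.102]
force: [0.0, 0.3, -0.3]
width: 0.2
```

```bash
cat > tip.py <<'E'
from h import *
p,r,s=cur(); print(p,bearing(r),s["force"],s["width"])
d=get_image("scene"); P,_,_=cloud(d); near=np.hypot(P[...,0]-p[0],P[...,1]-p[1])<28
for lo in range(60,260,10):
    q=P[near&(P[...,2]>=lo)&(P[...,2]<lo+10)]
    if len(q): print(lo,len(q),np.round(np.median(q,0),0))
d=get_image("wrist"); P,_,o=cloud(d); near=np.hypot(P[...,0]-p[0],P[...,1]-p[1])<28
q=P[near&(P[...,2]>30)]; print("wrist",len(q),np.round(np.percentile(q[:,2],[0,1,5,50]))); save("w4.png",d["img"])
E
python3 tip.py
```

```text
[534.81975325 -45.88758051 143.35690145] jaw -70.0 toolx [ 0.002  0.    -1.   ] [ 0.01713664  0.25293574 -0.30267153] 0.19101748007570957
140 1 [545. -47. 149.]
150 18 [543. -37. 156.]
160 28 [538. -35. 165.]
170 26 [543. -38. 175.]
180 16 [542. -41. 185.]
190 43 [544. -44. 196.]
200 57 [534. -30. 203.]
210 30 [546. -44. 215.]
220 38 [547. -38. 225.]
230 39 [545. -41. 234.]
240 30 [547. -25. 246.]
250 20 [544. -23. 254.]
wrist 34982 [152. 159. 176. 231.]
```

View pics/w4.png

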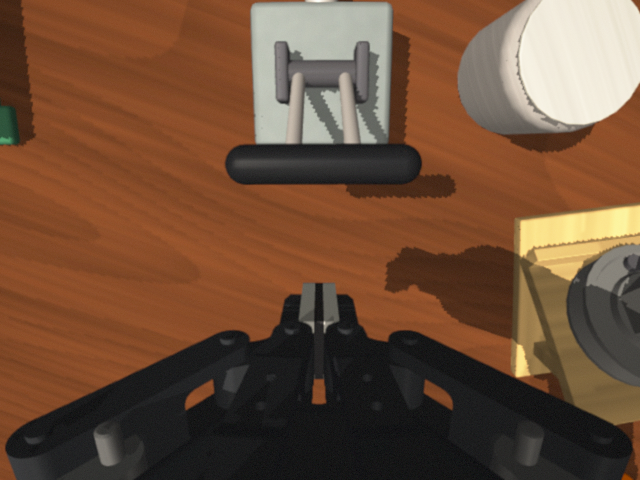

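The wrist view shows the fingertips at (320,287) and the bar at (322,163), still on. The reported TCP is about 33 mm lower than where the fingers really are, so I'll drop 34 mm and push again.

Emit:
jog_arm --series '[[[0, 0, 0], [34, 0, 0], 1], [[0, 0, 0], [0, 0, -14], 1], [[0, 0, 0], [0, 0, -14], 1], [[0, 0, 0], [0, 0, -14], 1], [[0, 0, 0], [0, 0, -14], 1], [[0, 0, 0], [0, 0, -14], 1], [[0, 0, 0], [0, 0, -14], 1]]'

```text
clock: 7.72
eef_pos: [614.3, -16.6, 109.1]
tool_rot: [3.007, 1.569, 0.215]
force: [-0.9, 0.0, 0.7]
width: 0.2
```

Emit:
jog_arm --series '[[[0, 0, 0], [0, 0, -14], 1], [[0, 0, 0], [0, 0, -14], 1], [[0, 0, 0], [0, 0, -4], 1], [[0, 0, 0], [0, 0, 0], 1], [[0, 0, 0], [0, 0, 0], 1], [[0, 0, 0], [0, 0, 40], 1], [[0, 0, 0], [-40, 0, 40], 1], [[0, 0, 0], [-50, 0, 20], -1]]'

```text
clock: 8.72
eef_pos: [545.3, -41.8, 198.8]
tool_rot: [-0.235, 1.566, -3.029]
force: [1.5, 0.3, 0.4]
width: 16.9
```

```bash
python3 - <<'E'
from h import *
d=get_image("scene"); P,_,_=cloud(d); x,y,z=[P[...,i] for i in range(3)]
p,r,s=cur(); print(p,bearing(r),s["clock"],s["force"])
m=(abs(x-650)<90)&(abs(y)<100)&(z>100)&(z<145)&(d["img"].sum(-1)<150); print("bar",m.sum(),np.nanmedian(P[m],0))
m=(abs(x-694)<50)&(abs(y+140)<50)&(z>80)&(z<90); print("tin",m.sum(),np.nanmedian(P[m],0))
E
```

```text
[547.52501102 -42.96894541 205.69158851] jaw -70.1 toolx [ 0.005 -0.002 -1.   ] 8.775 [-1.94980987 -0.81113578  3.60195317]
bar 230 [687.42413115   7.78006963 132.99707143]
tin 651 [ 695.1332833  -140.06921668   85.0539992 ]
```

The bar now reads at (687,8) and the tin hasn't moved, so the isolator is off. Next, the pulley.

Emit:
jog_arm --series '[[[-7.3, 0, 0], [0, 0, 0], -1], [[0, 0, 0], [0, 56, 16], -1], [[0, 0, 0], [0, 56, 16], -1], [[0, 0, 0], [0, 56, 16], -1], [[0, 0, 0], [0, 56, 16], -1], [[0, 0, 0], [20, 0, 0], -1], [[0, 0, 0], [0, 0, 0], -1]]'

```text
clock: 9.65
eef_pos: [593.2, -268.8, 177.1]
tool_rot: [-0.954, 1.567, 2.663]
force: [0.2, 1.7, -0.4]
width: 85.5
```

```bash
python3 - <<'E'
from h import *
p,r,s=cur(); print(p,bearing(r),s["clock"],s["force"],s["width"])
delta([591.8,-270.6,71],Rdown(-62.7))
d=get_image("wrist"); save("w5.png",d["img"]); P,_,o=cloud(d)
x,y,z=[P[...,i] for i in range(3)]
n=np.array([.568,.293,.769]); ht=np.array([606,-263.3,120.8]); hh=(P-ht)@n
m=(abs(hh)<4)&(np.linalg.norm(P-ht,axis=-1)<45)
q=P[m]; e1=np.cross([0,0,1],n); e1/=np.linalg.norm(e1); e2=np.cross(n,e1)
c,rad=cv2.minEnclosingCircle(np.c_[(q-ht)@e1,(q-ht)@e2].astype(np.float32)); print(len(q),c,rad,"ht",ht+c[0]*e1+c[1]*e2,np.median(hh[m]))
f=(z>60)&(np.abs((P-p)@r.as_matrix()[:,1])>35)&(np.abs((P-p)@r.as_matrix()[:,1])<65)&(np.abs((P-p)@r.as_matrix()[:,2])<14); print("finger min z",np.percentile(z[f],[0,1,3,10]))
E
```

```text
[ 593.21004985 -268.83840064  177.10272893] jaw -62.7 toolx [-0.003  0.002 -1.   ] 9.65 [ 0.18362997  1.6874937  -0.4258059 ] 85.50717902270252
shift tool [106.1   1.3   1.8] shift in target axes [106.1   0.9   2.1] turn [-0.03  0.13  0.18]
3622 (-1.2625234127044678, -1.103945255279541) 26.52109718322754 ht [ 607.33326331 -264.03284587  120.0944477 ] -0.5565864372774405
finger min z [ 60.00732876  65.341953   199.00089786 213.08853285]
```

View pics/w5.png

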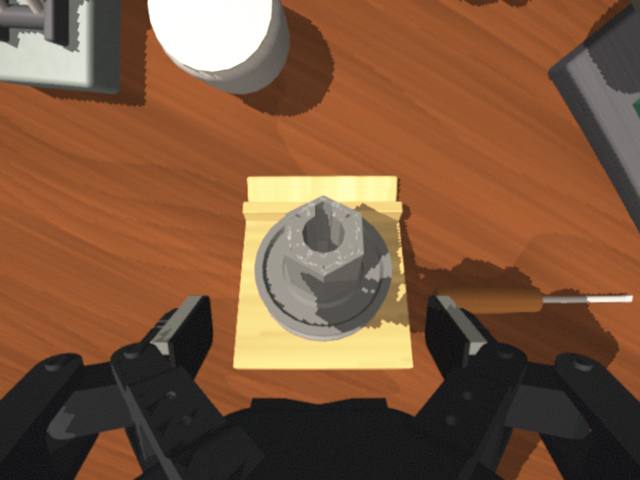

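The wrist view shows the hub at (323,235), centred between the fingers, with the keyway mark downslope. The open tips are at z≈199, the same offset as before. Going down to grip.

Emit:
jog_arm --series '[[[0, 0, 0], [36, 1, 1], -1], [[0, 0, 0], [36, 0, 0], -1], [[0, 0, 0], [33, 0, 0], -1], [[0, 0, 0], [0, 0, 0], 1], [[0, 0, 0], [0, 0, 0], 1], [[0, 0, 0], [0, 0, 0], 1], [[0, 0, 0], [0, 0, 0], 1], [[0, 0, 0], [0, 0, 0], 1]]'

```text
clock: 10.7
eef_pos: [596.1, -270.5, 76.1]
tool_rot: [2.389, 1.567, -0.275]
force: [0.5, 0.4, 6.3]
width: 45.6
```

Emit:
jog_arm --series '[[[0, 0, 0], [-15, 0, 0], 1], [[0, 0, 0], [-30, 0, 0], 1], [[0, 0, 0], [-40, 0, 0], 1], [[0, 0, 0], [-40, 0, 0], 1], [[0, 0, 0], [0, 0, 0], 1]]'

```text
clock: 11.32
eef_pos: [596.2, -271.2, 202.5]
tool_rot: [2.258, 1.564, -0.407]
force: [0.2, -0.1, -4.7]
width: 45.7
```

```bash
python3 - <<'E'
from h import *
p,r,s=cur(); print(p,bearing(r),s["clock"],s["force"],s["width"],s["qpos"])
d=get_image("scene"); P,_,o=cloud(d); hsv=cv2.cvtColor(d["img"],cv2.COLOR_RGB2HSV)
q=P[(np.hypot(P[...,0]-p[0],P[...,1]-p[1])<75)&(P[...,2]>110)&(hsv[...,1]<50)&(hsv[...,2]>60)]; print(len(q),q.min(0),q.max(0))
save("s6.png",cv2.resize(d["img"][60:260,150:350],(400,400)))
w=get_image("wrist"); save("w6.png",np.hstack([cv2.resize(d["img"][60:260,150:350],(400,400)),cv2.resize(w["img"],(400,300),None) if 0 else cv2.resize(w["img"][:, 80:560],(400,400))]))
E
```

```text
[ 596.23841211 -271.15774379  202.52412499] jaw -62.7 toolx [ 0.006 -0.003 -1.   ] 11.325 [ 0.19489054 -0.14797673 -4.72393289] 45.70149706524348 [ 0.43482057  0.65702804 -0.08693384  1.53370191  0.06573937  0.94675862
 -0.76608714]
2026 [ 522.56256841 -329.31458344  157.21846586] [ 647.61357573 -205.71627467  648.32668802]
```

View pics/w6.png

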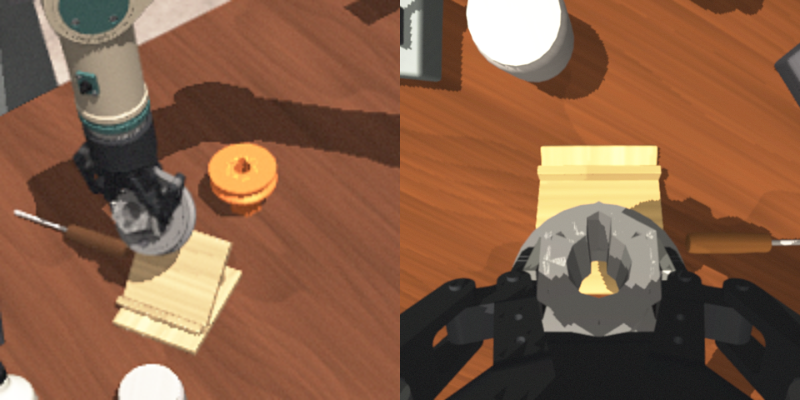

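The pulley is held, at about 4.7 N. Tilting it upright with the fingers pointing outward would run joint 6 into its limit. So I'll carry it to the bare bench, yaw it about 150°, then tilt it upright with the fingers pointing inward.

Emit:
jog_arm --series '[[[0, 0, 0], [-6, -48, -3], 1], [[0, 0, 0], [-6, -48, -3], 1], [[0, 0, 0], [-6, -48, -3], 1], [[0, 0, 0], [-6, -48, -3], 1], [[0, 0, 0], [-6, -48, -3], 1], [[-10.7, 0, 0], [0, 0, 0], 1], [[-10.7, 0, 0], [0, 0, 0], 1], [[-10.7, 0, 0], [0, 0, 0], 1]]'

```text
clock: 12.42
eef_pos: [495.7, -50.0, 226.9]
tool_rot: [-1.1, 1.566, 3.086]
force: [0.2, -0.7, -4.8]
width: 45.2
```

Emit:
jog_arm --series '[[[-10.7, 0, 0], [0, 0, 0], 1], [[-10.7, 0, 0], [0, 0, 0], 1], [[-10.7, 0, 0], [0, 0, 0], 1], [[-10.7, 0, 0], [0, 0, 0], 1], [[-10.7, 0, 0], [0, 0, 0], 1], [[-10.7, 0, 0], [0, 0, 0], 1], [[-10.7, 0, 0], [0, 0, 0], 1], [[-10.7, 0, 0], [0, 0, 0], 1]]'

```text
clock: 13.42
eef_pos: [495.5, -50.4, 226.8]
tool_rot: [-2.657, 1.566, 3.022]
force: [-0.5, -0.9, -5.6]
width: 45.7
```

Emit:
jog_arm --series '[[[-10.7, 0, 0], [0, 0, 0], 1], [[-10.7, 0, 0], [0, 0, 0], 1], [[-10.7, 0, 0], [0, 0, 0], 1], [[0, 10, 0], [0, 0, 0], 1], [[0, 10, 0], [0, 0, 0], 1], [[0, 10, 0], [0, 0, 0], 1], [[0, 10, 0], [0, 0, 0], 1], [[0, 0, 0], [0, 0, 0], 1]]'

```text
clock: 14.42
eef_pos: [497.4, -50.1, 222.5]
tool_rot: [3.14, 0.866, 3.09]
force: [-0.7, -0.3, -5.6]
width: 45.5
```

```bash
cat > up.py <<'E'
from h import *
import sys
p,r,s=cur(); m=r.as_matrix(); print(p,bearing(r),"tilt",np.degrees(np.arccos(-m[2,0])),s["clock"],s["force"],s["width"],s["qpos"])
for nme in("scene","top"):
    d=get_image(nme); P,_,o=cloud(d); hsv=cv2.cvtColor(d["img"],cv2.COLOR_RGB2HSV)
    g=p-27*m[:,0]
    q=P[(np.linalg.norm(P-g,axis=-1)<90)&(hsv[...,1]<45)&(hsv[...,2]>70)&(P[...,2]>12)]
    print(nme,len(q),np.round(q.min(0)),np.round(q.max(0)),"hist z",np.histogram(q[:,2],bins=np.arange(0,320,10))[0])
    if nme=="scene":
        f=480/2/np.tan(np.radians(d["fovy"])/2); T=np.array(d["cam_to_world"]); c=T[:3,:3].T@(g-T[:3,3]); u=int(320+f*c[0]/-c[2]); v=int(240-f*c[1]/-c[2])
        a=d["img"][max(v-60,0):v+60,max(u-60,0):u+60]; 
w=get_image("wrist")
save(sys.argv[1],np.hstack([cv2.resize(a,(400,400)),cv2.resize(w["img"][:,80:560],(400,400))]))
E
python3 up.py up7.png
```

```text
[497.39178748 -50.14236764 222.5443025 ] jaw 87.1 toolx [-0.647  0.033 -0.762] tilt 40.4026113603246 14.425 [-0.65569678 -0.25340781 -5.60552114] 45.45972086552328 [ 0.38561263  0.92665137 -0.70391652  1.32845333  0.32957402  1.75413271
  1.16986045]
scene 1020 [466. -79. 183.] [570.   6. 314.] hist z [  0   0   0   0   0   0   0   0   0   0   0   0   0   0   0   0   0   0
  82 112 403 137   1  12  33  51 156   9   1   9  10]
top 1102 [ 466. -103.  191.] [561.  11. 313.] hist z [  0   0   0   0   0   0   0   0   0   0   0   0   0   0   0   0   0   0
   0   2 293 339  10  13  49  46 300  22   1   6  20]
```

View pics/up7.png

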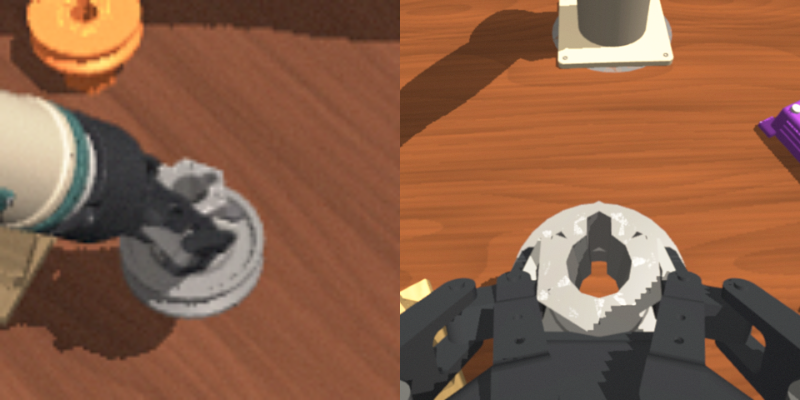

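Both views show the pulley held upright, hub up. I'll check its tilt and height from the hub's end face.

```bash
cat > hub.py <<'E'
from h import *
def hub(names=("wrist","top","scene"),zr=(250,280),rad=75):
    p,r,s=cur(); m=r.as_matrix(); g=p-27*m[:,0]
    for nme in names:
        d=get_image(nme); P,_,o=cloud(d); hsv=cv2.cvtColor(d["img"],cv2.COLOR_RGB2HSV)
        k=(np.hypot(P[...,0]-g[0],P[...,1]-g[1])<rad)&(hsv[...,1]<45)&(hsv[...,2]>70)&(P[...,2]>zr[0])&(P[...,2]<zr[1])
        q=P[k]
        if len(q)<30: print(nme,len(q)); continue
        A=np.c_[q[:,:2]-q[:,:2].mean(0),np.ones(len(q))]; w=np.ones(len(q),bool)
        for _ in range(6):
            co=np.linalg.lstsq(A[w],q[w,2],rcond=None)[0]; res=abs(q[:,2]-A@co); w=res<max(2.,2*np.median(res))
        qq=q[w]; c,rr=cv2.minEnclosingCircle(qq[:,:2].astype(np.float32))
        print(nme,len(q),w.sum(),"slope deg",np.round(np.degrees(-co[:2]),1),"z",round(co[2],1),"circle",np.round(c,1),round(rr,1))
if __name__=="__main__":
    import sys
    a=[float(v) for v in sys.argv[1:]]
    hub(zr=a[:2]) if a else hub()
E
python3 hub.py
```

```text
wrist 16915 12845 slope deg [-0.4  0.1] z 270.8 circle [542.6 -52. ] 56.0
top 397 283 slope deg [-0.7 -0.5] z 271.5 circle [523.1 -50.5] 40.8
scene 236 152 slope deg [-3.1  0.1] z 271.8 circle [529.5 -37.1] 43.7
```

Emit:
jog_arm --series '[[[0, 0, 0], [47, 0, 14], 1], [[0, 0, 0], [34, 0, 29], 1], [[0, 0, 0], [34, 0, 29], 1], [[0, 0, 0], [30, 0, 25.5], 1], [[0, 0, 0], [0, 0, 0], 1], [[0, 0, 0], [0, 0, 0], 1]]'

```text
clock: 15.48
eef_pos: [480.0, -49.1, 57.3]
tool_rot: [3.141, 0.875, 3.091]
force: [-0.4, -0.5, -3.6]
width: 45.0
```

```bash
python3 hub.py 80 110; python3 -c "
from h import *
p,r,s=cur();print(p,s['force'],s['clock'],s['qpos'])"
```

```text
wrist 20188 13131 slope deg [-0.7  0.6] z 99.3 circle [525.6 -51.8] 56.2
top 275 199 slope deg [-0.3 -0.7] z 99.3 circle [499.8 -44.7] 32.3
scene 191 132 slope deg [2.1 1. ] z 98.5 circle [505.6 -32.8] 44.0
[480.22149797 -49.16626625  57.03137068] [-0.47604476  0.44504686 -5.8055679 ] 15.625 [ 0.380362    1.1042898  -0.65362489  1.45578989  0.43189989  1.47129079
  1.13153206]
```

Emit:
jog_arm --series '[[[0, 0, 0], [7, 0, 6], 1], [[0, 0, 0], [5, 0, 4], 1], [[0, 0, 0], [1.5, 0, 1.3], 1], [[0, 0, 0], [1, 0, 0.9], 1], [[0, 0, 0], [0, 0, 0], 1], [[0, 0, 0], [0, 0, 0], 1]]'

```text
clock: 16.38
eef_pos: [479.0, -49.4, 38.6]
tool_rot: [-3.141, 0.871, 3.092]
force: [2.4, -1.7, 11.1]
width: 45.6
```

```bash
python3 hub.py 70 90; python3 -c "
from h import *
p,r,s=cur();print(p,s['force'],s['torque'],s['clock'])"
```

```text
wrist 18250 13085 slope deg [-0.4  0.4] z 80.6 circle [525.8 -51.8] 56.3
top 240 188 slope deg [-0.4 -0.2] z 80.3 circle [500.1 -45.3] 32.6
scene 162 124 slope deg [ 0.2 -0.8] z 80.2 circle [512.3 -34.3] 45.8
[479.0432083  -49.40241521  38.6397982 ] [ 2.78607669 -2.53231823 10.46834281] [-0.00319839  0.44564738  0.17284199] 16.525
```

It has landed, with the hub top at z=80 and upward force on the tool. Releasing and backing off along the tool axis, then straightening up.

Emit:
jog_arm --series '[[[0, 0, 0], [0, 0, 0], -1], [[0, 0, 0], [0, 0, 0], -1], [[0, 0, 0], [0, 0, 0], -1], [[0, 0, 0], [0, 0, 0], -1], [[0, 0, 0], [-30, 0, 0], -1], [[0, 0, 0], [-50, 0, 0], -1], [[0, 0, 0], [-55, 0, 0], -1], [[0, 0, 0], [0, 0, 0], -1]]'

```text
clock: 17.52
eef_pos: [569.1, -52.5, 142.1]
tool_rot: [3.14, 0.88, 3.089]
force: [-0.9, -0.2, 0.0]
width: 85.6
```

Emit:
jog_arm --series '[[[0, -10, 0], [0, 0, 0], -1], [[0, -10, 0], [0, 0, 0], -1], [[0, -10, 0], [0, 0, 0], -1], [[0, -10, 0], [0, 0, 0], -1], [[0, 0, 0], [-20, 0, 0], -1], [[0, 0, 0], [0, 0, 0], -1], [[0, 0, 0], [0, 0, 0], -1]]'

```text
clock: 18.4
eef_pos: [565.8, -53.8, 158.8]
tool_rot: [2.773, 1.57, 2.722]
force: [-0.2, -0.4, 0.2]
width: 85.7
```

```bash
cat > pul.py <<'E'
from h import *
p,r,s=cur(); print(p,bearing(r),s["force"],s["clock"],s["width"],s["qpos"])
d=get_image("wrist"); P,_,_=cloud(d); save("w8.png",d["img"])
x,y,z=[P[...,i] for i in range(3)]; reg=(abs(x-497)<70)&(abs(y+50)<70)
for nme in("wrist","scene","top"):
    if nme!="wrist": d=get_image(nme); P,_,_=cloud(d); x,y,z=[P[...,i] for i in range(3)]; reg=(abs(x-497)<70)&(abs(y+50)<70)
    q=P[reg&(abs(z-80)<3)]
    if len(q)<20: print(nme,len(q)); continue
    h=q[:,:2].astype(np.float32); c,rr=cv2.minEnclosingCircle(h); hull=cv2.convexHull(h)
    # hexagon orientation: minimise support width
    best=min((np.ptp(h@np.array([np.cos(a),np.sin(a)])),np.degrees(a)) for a in np.radians(np.arange(0,180,1)))
    w=[(sum(np.ptp(h@np.array([np.cos(a+k*np.pi/3),np.sin(a+k*np.pi/3)])) for k in range(3))/3,np.degrees(a)) for a in np.radians(np.arange(0,60,.5))]
    print(nme,len(q),"hub",np.round(c,1),round(rr,1),"flat normal mod60",min(w))
    q=P[reg&(abs(z-26)<5)]; c,rr=cv2.minEnclosingCircle(q[:,:2].astype(np.float32)); print("   rim",np.round(c,1),round(rr,1),len(q))
E
python3 pul.py
```

```text
[565.7552702  -53.76324345 158.7515362 ] jaw 87.1 toolx [-0.001  0.    -1.   ] [-0.15689227 -0.35725006  0.19533105] 18.4 85.70473805345388 [ 0.49885012  0.69437805 -0.72781397  1.8052522   0.58874736  0.87254096
  1.01275955]
wrist 3583 hub [496.3 -50.2] 26.4 flat normal mod60 (np.float64(46.35326507803288), np.float64(27.0))
   rim [496.3 -50.1] 50.2 8028
scene 114 hub [495.4 -48.4] 25.5 flat normal mod60 (np.float64(44.532348186450655), np.float64(20.0))
   rim [496. -47.] 50.2 446
top 150 hub [496.8 -48.4] 25.8 flat normal mod60 (np.float64(45.26687955093698), np.float64(27.0))
   rim [496.9 -48.4] 49.8 641
```

View pics/w8.png

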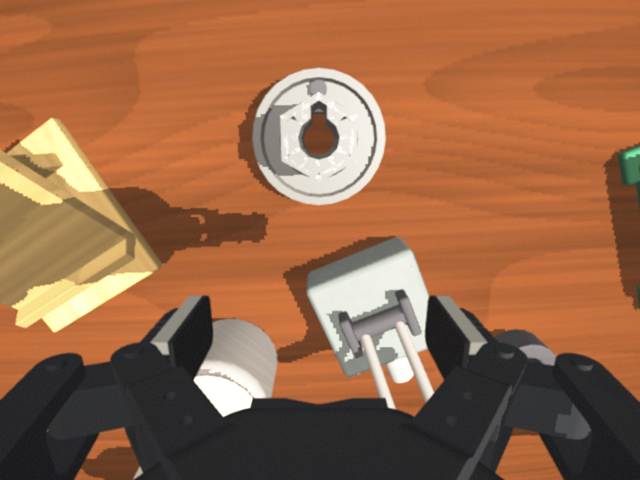

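The wrist view shows the pulley standing hub up at (319,136), with the keyway and screw head toward the robot. It measures centre (496.4,-49.8) with the x axis at 177°. Re-gripping from above.

Emit:
jog_arm --series '[[[0, 0, 0], [0, 0.6, -35], -1], [[0, 0, 0], [0, 0, -34.5], -1], [[0, 0, 0], [40, 0, 0], -1], [[0, 0, 0], [40, 0, 0], -1], [[0, 0, 0], [30, 0, 0], -1], [[0, 0, 0], [15, 0, 0], -1], [[0, 0, 0], [0, 0, 0], -1], [[0, 0, 0], [0, 0, 0], -1]]'

```text
clock: 19.55
eef_pos: [497.1, -49.3, 35.3]
tool_rot: [0.157, 1.569, 0.107]
force: [0.1, 0.5, -0.4]
width: 85.6
```

Emit:
jog_arm --series '[[[0, 0, 0], [0, 0, 0], 1], [[0, 0, 0], [0, 0, 0], 1], [[0, 0, 0], [0, 0, 0], 1], [[0, 0, 0], [0, 0, 0], 1], [[0, 0, 0], [0, 0, 0], 1], [[0, 0, 0], [-10, 0, 0], 1], [[0, 0, 0], [-50, 0, 0], 1], [[0, 0, 0], [-50, 0, 0], 1]]'

```text
clock: 20.55
eef_pos: [495.2, -49.4, 145.5]
tool_rot: [2.928, 1.568, 2.879]
force: [1.7, -1.1, -5.2]
width: 45.4
```

Emit:
jog_arm --series '[[[0, 0, 0], [-50, 0, 0], 1], [[-10.7, 0, 0], [0, 0, 0], 1], [[-10.7, 0, 0], [0, 0, 0], 1], [[0, 0, 0], [0, 0, 0], 1]]'

```text
clock: 21.05
eef_pos: [495.4, -49.8, 194.4]
tool_rot: [2.543, 1.569, 2.865]
force: [0.5, -0.2, -5.9]
width: 45.5
```

```bash
python3 - <<'E'
from h import *
p,r,s=cur(); print(p,bearing(r),s["force"],s["clock"],s["width"],s["qpos"])
delta([569,309,p[2]],Rdown(108.6))
E
python3 hub.py 215 260

```

```text
[495.3722585  -49.77876269 194.40540049] jaw 108.4 toolx [-0.001  0.    -1.   ] [ 0.46778084 -0.17311648 -5.90236825] 21.05 45.503474030502794 [ 0.63815449  0.59779339 -0.89697453  1.95337447  0.60380127  0.88455939
  1.31508919]
shift tool [  0.  317.1 183.2] shift in target axes [  0.  316.6 184.2] turn [-0.18 -0.07 -0.05]
wrist 16825 10239 slope deg [ 0.1 -0. ] z 239.4 circle [490.9 -51.1] 29.7
top 6
scene 250 165 slope deg [1.4 1.9] z 238.2 circle [498.4 -47. ] 27.8
```

Emit:
jog_arm --series '[[[0, 0, 0], [-5, 45, 26], 1], [[0, 0, 0], [-5, 45, 26], 1], [[0, 0, 0], [0, 45, 26], 1], [[0, 0, 0], [0, 45, 26], 1], [[0, 0, 0], [0, 45, 26], 1], [[0, 0, 0], [0, 45, 26], 1], [[0, 0, 0], [0, 46, 27], 1], [[0, 0, 0], [0, 0, 0], 1]]'

```text
clock: 22.2
eef_pos: [567.3, 315.6, 204.6]
tool_rot: [1.413, 1.565, 1.742]
force: [0.0, -0.6, -5.2]
width: 45.5
```

```bash
cat > fit.py <<'E'
from h import *
import sys
p,r,s=cur(); print(p,bearing(r),"F",s["force"],s["clock"],s["qpos"])
for nme in("scene","top"):
    d=get_image(nme); P,_,_=cloud(d); hsv=cv2.cvtColor(d["img"],cv2.COLOR_RGB2HSV)
    x,y,z=[P[...,i] for i in range(3)]; met=(hsv[...,1]<45)&(np.hypot(x-569,y-309)<70)
    q=P[met&(z>p[2]-22)&(z<p[2]-5)]
    c,rr=cv2.minEnclosingCircle(q[:,:2].astype(np.float32)); 
    # rim top edge ring: fit circle to points in z slab
    print(nme,"rim slab",len(q),np.round(c,1),round(rr,1),"z",np.round(np.median(q[:,2]),1))
d=get_image("wrist"); P,_,_=cloud(d); save(sys.argv[1],d["img"])
x,y,z=[P[...,i] for i in range(3)]
q=P[(abs(z-p[2]-45)<4)&(np.hypot(x-569,y-309)<40)]; 
print("wrist hubtop",len(q),np.median(q,0))
E
python3 fit.py w9.png
```

```text
[567.34195306 315.55791592 204.57755252] jaw 108.9 toolx [-0.001  0.006 -1.   ] F [ 0.03425956 -0.59520725 -5.23159679] 22.2 [-0.09841641  0.76966739 -0.81897335  1.53083768  0.59974303  1.10359632
  0.84963821]
scene rim slab 876 [569. 317.] 49.7 z 193.1
top rim slab 0 [0. 0.] 0.0 z nan
wrist hubtop 11299 [565.1366781  308.37723355 248.73194427]
  return _methods._mean(a, axis=axis, dtype=dtype,
  ret = ret.dtype.type(ret / rcount)
```

View pics/w9.png

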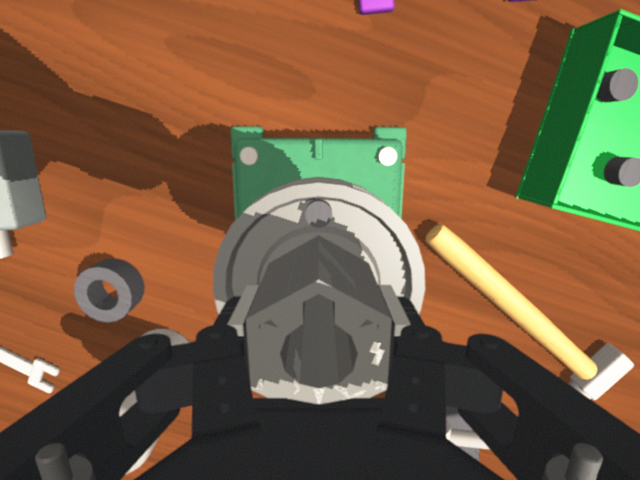

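The wrist view shows the screw head at (318,213) in line with the rib at (319,148), so the yaw is good. Shifting about 7 mm to centre, then going lower.

Emit:
jog_arm --series '[[[0, 0, 0], [0, -7.4, -2], 1], [[0, 0, 0], [14, 0, 0], 1], [[0, 0, 0], [14, 0, 0], 1], [[0, 0, 0], [0, 0, 0], 1], [[0, 0, 0], [0, 0, 0], 1], [[0, 0, 0], [0, 0, 0], 1]]'

```text
clock: 23.1
eef_pos: [570.0, 301.2, 177.0]
tool_rot: [0.504, 1.57, 0.828]
force: [-0.4, -0.4, -5.1]
width: 45.4
```

```bash
python3 fit.py w10.png 2>/dev/null; python3 - <<'E'
from h import *
import pickle
D=pickle.load(open("d0.pkl","rb"))
for n,d in D.items():
    P,_,_=cloud(d); x,y,z=[P[...,i] for i in range(3)]
    q=P[(np.hypot(x-569,y-309)<30)&(z>133)]; print(n,"shaft tip",len(q),np.round(q.mean(0),1),cv2.minEnclosingCircle(q[:,:2].astype(np.float32)))
d=get_image("wrist"); P,_,_=cloud(d); hsv=cv2.cvtColor(d["img"],cv2.COLOR_RGB2HSV); x,y,z=[P[...,i] for i in range(3)]
print(read_state()["eef_pos"],read_state()["force"])
E
```

```text
[569.97632138 301.15447589 176.9893477 ] jaw 108.6 toolx [ 0.001  0.001 -1.   ] F [-0.44266402 -0.44867302 -5.09992338] 23.1 [-0.0854494   0.79167762 -0.8001031   1.57073916  0.62852705  1.0512677
  0.8369772 ]
scene rim slab 842 [570.5 302.5] 50.6 z 165.4
top rim slab 0 [0. 0.] 0.0 z nan
wrist hubtop 11479 [566.43136249 300.5553152  221.93564533]
scene shaft tip 36 [568.9 309.6 136. ] ((568.6846923828125, 309.9507751464844), 7.561860084533691)
top shaft tip 35 [568.8 307.8 136.9] ((568.7435302734375, 306.55908203125), 9.509336471557617)
[569.92174379 300.83349456 176.85398768] [-0.96767795 -0.26465161 -5.32203355]
```

Emit:
jog_arm --series '[[[0, 0, 0], [0, 7.4, 0.7], 1], [[0, 0, 0], [0, 0, 0], 1], [[0, 0, 0], [0, 0, 0], 1], [[0, 0, 0], [0, 0, 0], 1]]'

```text
clock: 23.8
eef_pos: [568.2, 307.7, 176.5]
tool_rot: [-1.835, 1.57, -1.512]
force: [-0.2, -0.0, -4.5]
width: 45.7
```

```bash
python3 fit.py w11.png 2>/dev/null
```

```text
[568.19878848 307.6780063  176.45344716] jaw 108.5 toolx [ 0. -0. -1.] F [-0.16676217 -0.03719388 -4.51634785] 23.8 [-0.09813224  0.79432668 -0.79821005  1.56555588  0.62836943  1.05408526
  0.82795936]
scene rim slab 831 [569.2 308.7] 50.0 z 164.5
top rim slab 0 [0. 0.] 0.0 z nan
wrist hubtop 11543 [564.72969692 307.1557754  221.43826292]
```

Emit:
jog_arm --series '[[[0, 0, 0], [5, 0, 0], 1], [[0, 0, 0], [5, 0, 0], 1], [[0, 0, 0], [4, 0, 0], 1], [[0, 0, 0], [3, 0, 0], 1], [[0, 0, 0], [0, 0, 0], 1], [[0, 0, 0], [0, 0, 0], 1]]'

```text
clock: 24.7
eef_pos: [568.2, 308.0, 159.7]
tool_rot: [0.362, 1.57, 0.686]
force: [-0.2, -0.2, -5.2]
width: 45.2
```

```bash
python3 -c "
from h import *
p,r,s=cur();print(p,bearing(r),s['force'],s['torque'],s['clock'])"
```

```text
[568.20801163 308.02591126 159.68671363] jaw 108.5 toolx [ 0.  0. -1.] [-0.2282459  -0.16928689 -5.22868641] [-0.00885787  0.00760251 -0.03745009] 24.7
```

Emit:
jog_arm --series '[[[0, 0, 0], [8, 0, 0], 1], [[0, 0, 0], [8, 0, 0], 1], [[0, 0, 0], [8, 0, 0], 1], [[0, 0, 0], [4, 0, 0], 1], [[0, 0, 0], [3, 0, 0], 1], [[0, 0, 0], [2, 0, 0], 1], [[0, 0, 0], [0, 0, 0], 1], [[0, 0, 0], [0, 0, 0], 1]]'

```text
clock: 25.7
eef_pos: [568.3, 308.0, 126.8]
tool_rot: [0.305, 1.57, 0.628]
force: [-0.3, 1.0, -5.3]
width: 45.7
```

```bash
python3 -c "
from h import *
p,r,s=cur();print(p,bearing(r),s['force'],s['torque'],s['clock'])"
```

```text
[568.26958046 308.03956255 126.77714585] jaw 108.5 toolx [ 0.  0. -1.] [-0.27923207  0.96099681 -5.27164458] [ 0.01533684 -0.00690421 -0.02361572] 25.7
```

The underside is at about 92 mm, already below the key's top, and there is no upward force. The keyway has engaged, so I'm going on down to home.

Emit:
jog_arm --series '[[[0, 0, 0], [6, 0, 0], 1], [[0, 0, 0], [6, 0, 0], 1], [[0, 0, 0], [6, 0, 0], 1], [[0, 0, 0], [4, 0, 0], 1], [[0, 0, 0], [2, 0, 0], 1], [[0, 0, 0], [2, 0, 0], 1], [[0, 0, 0], [0, 0, 0], 1], [[0, 0, 0], [0, 0, 0], 1]]'

```text
clock: 26.7
eef_pos: [568.2, 307.9, 100.7]
tool_rot: [0.107, 1.571, 0.431]
force: [0.7, 0.0, -5.4]
width: 45.4
```

```bash
python3 -c "
from h import *
p,r,s=cur();print(p,bearing(r),s['force'],s['torque'],s['clock'])"
```

```text
[568.20760838 307.92867067 100.67201158] jaw 108.5 toolx [ 0.  0. -1.] [ 0.73144382  0.04009611 -5.44788285] [0.00543269 0.04644737 0.06228388] 26.7
```

Emit:
jog_arm --series '[[[0, 0, 0], [1, 0, 0], 1], [[0, 0, 0], [1, 0, 0], 1], [[0, 0, 0], [0, 0, 0], 1], [[0, 0, 0], [0, 0, 0], 1]]'

```text
clock: 27.2
eef_pos: [568.3, 308.0, 100.4]
tool_rot: [-0.499, 1.57, -0.176]
force: [-3.2, -2.9, 6.2]
width: 45.3
```

It is in contact at TCP z=100.4, with an underside height of about 65. Releasing and lifting off.

Emit:
jog_arm --series '[[[0, 0, 0], [0, 0, 0], -1], [[0, 0, 0], [0, 0, 0], -1], [[0, 0, 0], [0, 0, 0], -1], [[0, 0, 0], [0, 0, 0], -1], [[0, 0, 0], [-30, 0, 0], -1], [[0, 0, 0], [-50, 0, 0], -1], [[0, 0, 0], [-60, 0, 0], -1], [[0, 0, 0], [0, 0, 0], -1]]'

```text
clock: 28.2
eef_pos: [570.0, 310.6, 244.0]
tool_rot: [0.327, 1.561, 0.65]
force: [-0.4, 0.7, 0.1]
width: 85.4
```

Emit:
jog_arm --series '[[[0, 0, 0], [0, -40, -20], -1], [[0, 0, 0], [0, -40, -20], -1], [[0, 0, 0], [0, -40, -20], -1], [[0, 0, 0], [0, -40, -20], -1], [[0, 0, 0], [0, 0, 0], -1], [[0, 0, 0], [0, 0, 0], -1]]'

```text
clock: 28.95
eef_pos: [543.0, 131.1, 238.2]
tool_rot: [1.75, 1.57, 2.074]
force: [-0.8, 0.2, -0.1]
width: 85.4
```

```bash
python3 - <<'E'
from h import *
p,r,s=cur(); print(p,s["force"],s["clock"])
for n in("scene","top"):
    d=get_image(n); P,_,_=cloud(d); x,y,z=[P[...,i] for i in range(3)]
    near=np.hypot(x-569,y-309)<60
    for lo,hi in((85,97),(138,152)):
        q=P[near&(z>lo)&(z<hi)]; 
        if len(q): print(n,len(q),np.round(np.median(q,0),1),cv2.minEnclosingCircle(q[:,:2].astype(np.float32)))
    print("zmax",np.nanmax(np.where(near,z,np.nan)))
    m=(abs(x-650)<90)&(abs(y)<80)&(z>100)&(z<145)&(d["img"].sum(-1)<150); print("bar",m.sum(),np.nanmedian(P[m],0))
    m=(abs(x-694)<50)&(abs(y+140)<50)&(z>80)&(z<90); print("tin",m.sum(),np.nanmedian(P[m],0))
    if n=="scene": a=d["img"]
    else: save("f.png",np.hstack([cv2.resize(a[300:440,310:450],(400,400)),cv2.resize(d["img"][150:270,140:260],(400,400))]))
E
```

```text
[543.00330264 131.13405985 238.18839779] [-0.81119842  0.18342905 -0.13405834] 28.95
scene 954 [580.7 316.9  89.6] ((567.80810546875, 308.404296875), 51.46058654785156)
scene 340 [570.  311.5 145.2] ((568.09033203125, 309.5265808105469), 26.88175392150879)
zmax 150.13898975163193
bar 244 [687.33946227  10.32795882 133.34940738]
tin 662 [ 695.15175636 -139.57457446   84.97884716]
top 547 [547.2 313.3  90.1] ((568.6221313476562, 309.24365234375), 51.031803131103516)
top 262 [569.1 309.6 145.6] ((569.4437866210938, 307.9312438964844), 26.55929183959961)
zmax 152.34191890664124
bar 217 [684.52677849   7.219401   134.14724263]
tin 680 [ 695.17437359 -140.07064227   85.37815991]
```

The hub top is at 145.3 mm (80 + 65) and the rim top at 90 to 91 mm, so the pulley is fully home. The lever is off, the tin is upright and the arm is clear.

```bash
python3 -c "
from cell import *
print(finish_job())"
```

```text
the job is handed in; nothing more can be done
None
```

The job is done and handed in at about 29 s. The isolator is off, and the pulley sits hub up and fully home on the green drive's shaft.

**What I did**
- **Isolator:** my first two pushes went over the bar without moving the lever. The reported TCP (tool centre point) turned out to be about 33 mm further along the tool than the real fingers, so I allowed for that. The third push threw the lever over.
- **Pulley:** I took it off the rack, stood it upright on the bare bench and let go. I then gripped it again from above and lowered it onto the shaft. The keyway dropped over the key at the first try.

**Last checks** (scene and top cameras):
- **Fit:** the hub top is at 145.2 and 145.6 mm, where 145 is expected. The rim top is at about 90 mm, where 91 is expected.
- **Position:** the pulley centre is within about 2 mm of the shaft.
- **Isolator and tin:** the lever bar is on the off side at about (686, 9), and the tin is unmoved.
- **Arm:** the force is near zero and the arm is clear of everything.

**Not confirmed:** I could not view a final picture because the viewer's 12-picture limit was reached. The last checks are depth measurements only. None of them disagreed.

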